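# Lock the spindle: turn the slotted disc, push the bar through

## Robot

A 7-joint arm with a two-finger parallel gripper is mounted at the origin on a cart in front of the work surface, level with it; the furniture and walls round the work are solid. World frame = base frame: x ahead of the robot, y to its left, z up, the work surface at z = 0. Lengths are in m, angles in rad, forces in N, time in s.
With the tool pointing down it reaches from about 0.425 to 0.925 m from the base axis. Payload 6.8 kg.
Tool frame: the origin (TCP) lies on the centre line of the jaws, within the pads' length; the fingertips stand 25 mm ahead of it and the grasp point (between the pads) lies 6 mm ahead of it; z points along the fingers, y is the line along which they close (so a half turn about z gives the same grasp; the last joint's range is limited). The gripper opens to 85 mm and grips with 20 to 120 N. Pads are 22 mm wide; open, the fingers measure 114 mm over their backs; the gripper's body (76 mm by 85 mm) begins 54 mm behind the grasp point. The pads swing forward as they close: fully open they stand 13 mm farther back than shut.
Start: joints at [-1.454, 0.477, 0.022, 1.555, -0.011, 1.109, -0.083], TCP at [0.15, 0.658, 0.256] pointing down, gripper open.
Joint ranges: [-2.96, 2.96], [-0.34, 2.1], [-1.41, 1.46], [0.24, 2.44], [-1.37, 4.51], [0.17, 1.92], [-2.96, 2.96]. Speed limits (rad/s): [2.39, 2.39, 3.14, 3.14, 3.14, 3.14, 3.14].

## Interface

Orientations are given as a rotation vector (axis times angle).
In Python, from bench import telemetry, grab_frame, job gives the robot as it stands.
- The arm moves only by the tool apply_moves, never from a script. Its argument "rows" is a list of rows, each a list of 2 entries, a list of its own where there are three numbers: the shift along the tool's x, y, z each as a share of 250 mm, from -1 to 1, then the turn, a rotation vector about the tool's x, y, z each as a share of pi rad, from -1 to 1. A call has 1 to 10 rows; each row is the pose to reach, as a shift and turn from the pose commanded when the call began, along the tool's axes at that moment, turning the shorter way round; what a row does not reach only later rows make up. A row lasts 1/8 s, in which the tool goes at most 62.5 mm and 10.7 degrees, less where a joint would pass 70% of its speed; a pose out of reach is approached as far as the arm can. A call with a number of a shift or a turn outside -1 to 1 is refused whole. A call with a gripper value outside its range is refused whole. "jaw" is the gripper's target within -1 to 1 (fully open at 1, half-way at 0, shut at -1), set as the call begins (left out, the last holds). The fingers move at their own pace and stop on an object; "newtons" is the grip in N (left out, the last holds). Time passes only in rows, so rows that repeat a pose let the fingers close. It gives the time, the measured TCP pose, the force, the opening and the grip force at its end, in the units of the state.
- telemetry.get_obs(): the state, without advancing time (a new reading comes with each control period).
- grab_frame(name): name is "scene" or "side" or "wrist"; returns a dict with "frame" (420x560x3 uint8, red, green, blue), "vertical_fov" (degrees; the focal length in pixels is half the picture's height over the tangent of half this angle, whatever the lens; pixels are square), "cx", "cy" (the principal point, pixels), "k1" (the pictures are not rectified: a ray, as slopes to the right and down, at radius r is drawn at 1 + k1 r^2 times it, then the intrinsics apply), "origin" and "attitude" of the camera in the world. Camera axes: x right, y up, looking along -z (the intrinsics and any distortion apply to the point x, -y, -z); pixel columns grow to the right and rows downward; lengths in m; the calibration is good to about 2 mm. A picture is of the moment at which its call begins. There is no depth.
- job.hand_in(): hands the job in; it is judged then, once.
The state is a dict: "clock": time; "joints": joint angles; "qvel": joint speeds; "tau": joint torques, N m; "tcp_pos": TCP position; "orientation": TCP orientation; "contact_force": force on the tool from outside, world axes, zero at the start; "moment": the same for the moment, N m; "grip_width": finger opening in m; "gripper_force": force on a finger pad.
Only numpy, scipy, OpenCV 4.12 (cv2) and the standard library are available. Lean on these libraries where they do the work, as an engineer would, in place of code of your own. Each camera call takes 0.05 s, during which the arm holds its last target. There are 200 camera calls.

## Task

Lock the small bench spindle without gripping or lifting anything: with the fingertips push the red peg round until the yellow-edged slot in the disc's rim faces the steel bar, then push the bar from its orange end, through the slot, until it is fully home against the hub. Leave the bar lying in its channel, take the fingers away, and leave the tape measure, the tin and the roll of tape where they are.

Things in the scene. Friction and masses are not known exactly. Their poses are not given: they have to be found in the camera images.
- lock_base: grey steel base fixed to the bench; origin on the bench under the disc's axis (z up). Its x axis points from the disc's axis along the bar channel, towards the bar's orange end. Round part 132 mm across, 6 mm thick; a 64 mm wide plate carries the channel (floor 14 mm above the bench, 30 mm wide, from x = 62 to 156 mm; 6 mm side walls from x = 68 to 136 mm, tops 24 mm above the bench, 19 mm apart). The channel is open above and at both ends.
- lock_disc (a joint): turn of the aluminium locking disc about the upright axis, rad, counter-clockwise seen from above is positive; 0 (or any whole turn, 6.28) = slot faces the bar along the base's +x. Turns either way and stays where it is left (stiff hinge, 0.08 N m). Disc: 110 mm across, upright rim 11 mm thick whose top is 34 mm above the bench, one slot 24 mm wide through the rim; inside, a floor 11 mm and a round hub of 32 mm diameter and 40 mm height above the bench.
- hub (a point): point on the disc's axis at the top of the hub, 40 mm above the bench.
- slot (a point): centre of the slot in the rim, 49.5 mm from the axis, 22 mm above the bench; both sides of the slot are yellow.
- peg (a point): middle of the upright red push peg, 14 mm diameter, standing on the rim opposite the slot (half a turn from it), 49.5 mm from the axis; 56 mm above the bench, its top 74 mm above the bench.
- lock_bar: the loose steel bar, 150 x 16 x 16 mm, with an orange end; origin under its middle, x axis from nose to orange end.
- bar_tail (a point): centre of the orange end face of the loose steel bar (150 x 16 x 16 mm, about 0.25 kg), which lies in the channel with its underside 14 mm above the bench, so this point is 22 mm above it. The bar slides along the channel towards the disc when pushed here; fully home this point is 166 mm from the disc's axis. The bench behind this end is free.
- bar_nose (a point): tip of the bar's rounded nose (8 mm radius in plan), at the other end of the bar, 150 mm from the orange end and 22 mm above the bench; fully home it touches the hub 16 mm from the axis. If the slot does not face it, the rim stops it 55 mm from the axis.
- tape_measure: yellow tape measure, 67 x 79 x 33 mm, loose bystander; origin under its centre.
- screw_tin: round white tin, 69 mm across and 31 mm high, loose bystander; origin under its centre.
- electric_tape: roll of black tape, 62 mm across and 19 mm high, lying flat, loose bystander; origin under its centre.
Things that resemble listed ones, but are neither listed nor needed, are in the scene too. What is shaped like the lock_base but pink is not meant.

How it is judged:
By the outcome, as a careful person would: the job done as asked, in the order asked, and still so for the second after the job is handed in, with the robot touching nothing.
It also fails if it takes over 58 s, if anything falls off the work surface, if the arm or the gripper's body presses on something with over 40 N, if the wrist force passes 120 N, or if a joint passes its speed limit or range.

## Working session

There is one attempt and no reset: what is moved stays moved. The work goes in short steps, Python scripts to look and compute and a tool call to move; the robot and the scene stay as the last step left them, time stands still between calls to the robot, and variables do not carry over. Pictures are saved under pics/ and viewed, at most 10 in all, crops included, and the job is handed in when it is done.

Besides the shell and the picture viewer there is one more tool, called as a command line: name --argument value ..., lists and objects as JSON in quotes. apply_moves: Moves the arm, as the interface text tells. Its arguments: {"type":"object","properties":{"rows":{"type":"array"},"jaw":{"type":"number"},"newtons":{"type":"number"}},"required":["rows"]}

```bash
mkdir -p pics
cat > h.py <<'E'
import numpy as np, cv2, json
from scipy.spatial.transform import Rotation as R
from bench import telemetry, grab_frame, job
def att(a):
    a=np.array(a,float)
    if a.shape==(3,3): return a
    return (R.from_rotvec(a) if a.size==3 else R.from_quat(a)).as_matrix()
def take(cam,fn):
    f=grab_frame(cam); cv2.imwrite('pics/%s.png'%fn,cv2.cvtColor(f['frame'],cv2.COLOR_RGB2BGR))
    m={k:(np.array(v).tolist()) for k,v in f.items() if k!='frame'}
    json.dump(m,open('pics/%s.json'%fn,'w')); return m
def ray(fn,uv):
    m=json.load(open('pics/%s.json'%fn)); F=210/np.tan(np.radians(m['vertical_fov'])/2)
    K=np.array([[F,0,m['cx']],[0,F,m['cy']],[0,0,1]]); 
    p=cv2.undistortPoints(np.array([[uv]],float),K,np.array([m['k1'],0,0,0,0.]))[0,0]
    # exact fixed point for r of the undistorted ray is what cv2 uses
    d=att(m['attitude'])@np.array([p[0],-p[1],-1]); return np.array(m['origin']),d/np.linalg.norm(d)
def atz(fn,uv,z):
    o,d=ray(fn,uv); return o+d*(z-o[2])/d[2]
def tri(*obs):
    A=0;b=0
    for fn,uv in obs:
        o,d=ray(fn,uv);P=np.eye(3)-np.outer(d,d);A=A+P;b=b+P@o
    return np.linalg.solve(A,b)
def proj(fn,X):
    m=json.load(open('pics/%s.json'%fn)); F=210/np.tan(np.radians(m['vertical_fov'])/2)
    c=att(m['attitude']).T@(np.array(X)-m['origin']); p=np.array([c[0],-c[1]])/-c[2]
    return p*(1+m['k1']*p@p)*F+[m['cx'],m['cy']]
E
python3 - <<'E'
from h import *
for c in('scene','side','wrist'): print(c,take(c,c+'0'))
print(telemetry.get_obs())
im=[cv2.imread('pics/%s0.png'%c) for c in('scene','side')]
E
```

```text
scene {'vertical_fov': 47.95618820859201, 'cx': 283.39933611765497, 'cy': 207.7593885838416, 'k1': -0.02954143134506966, 'origin': [0.17848755858311144, -0.6541054332279783, 0.7213267968576642], 'attitude': [0.8888808993601787, -0.20114331395259813, -0.37263356945530324]}
side {'vertical_fov': 52.314720944333246, 'cx': 279.1043819167006, 'cy': 207.71415892713756, 'k1': 0.017763341645044672, 'origin': [0.26855121406409543, 0.8295518865653573, 0.7928601033060183], 'attitude': [0.19416204274787924, -1.1435998919716486, -2.566057675711396]}
wrist {'vertical_fov': 66.96582763198364, 'cx': 279.0866798164894, 'cy': 204.93377948152423, 'k1': -0.01931456126757054, 'origin': [0.08001252994205822, 0.6736314290836533, 0.3731366864405601], 'attitude': [-0.24106667804253332, -0.1913998267799017, 1.336907328462739]}
{'clock': 0.15, 'joints': array([-1.45407604,  0.47762839,  0.02235057,  1.556156  , -0.01150278,
        1.1093038 , -0.08309934]), 'qvel': array([ 4.65398726e-04, -7.72824316e-04, -6.48883245e-05, -3.24781280e-03,
        9.99940911e-04, -4.46791265e-04, -1.66843271e-04]), 'tau': array([ 2.75850114e-03, -5.96922147e+01,  1.61041372e+00, -2.81487894e+01,
        1.27083229e-02,  6.53918847e-03,  1.41122774e-05]), 'tcp_pos': array([0.15039346, 0.6576305 , 0.25556579]), 'orientation': array([-3.52374371e-01, -3.12170794e+00,  2.14581028e-03]), 'contact_force': array([ 0.09155935, -0.6076095 , -0.44545055]), 'moment': array([ 0.03362774,  0.00070189, -0.01068439]), 'gripper_force': 0.0, 'grip_width': 0.08558885285960839}
```

View pics/scene0.png

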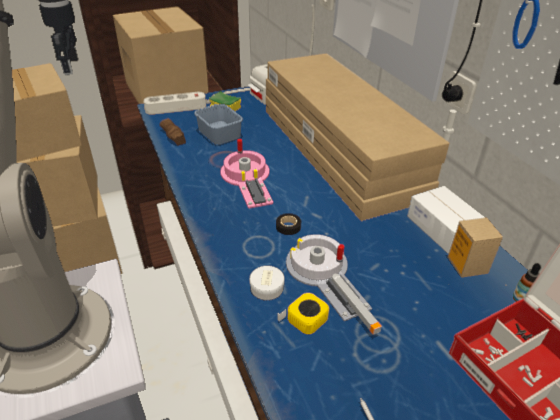

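View pics/side0.png

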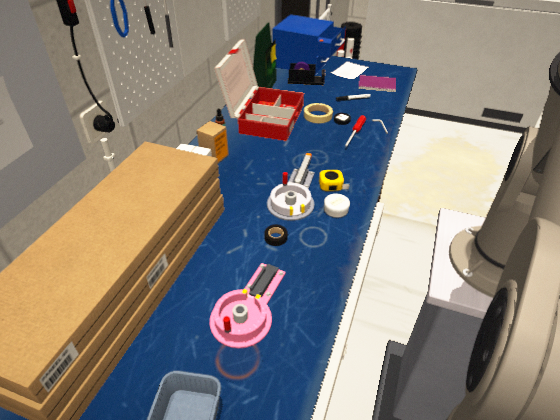

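The scene view shows the grey lock at about (318,257), its peg at (340,250), yellow slot at (298,243) and orange bar end at (375,327). The side view shows the hub at about (291,197). The pink decoy is separate. Next, an enlarged crop of both.

Run:
```python
from h import *
a=cv2.imread('pics/scene0.png')[215:345,240:400]; b=cv2.imread('pics/side0.png')[140:250,250:360]
a=cv2.resize(a,None,fx=4,fy=4,interpolation=2)[:, :]; b=cv2.resize(b,None,fx=5,fy=5,interpolation=2)
cv2.imwrite('pics/ca.png',a); cv2.imwrite('pics/cb.png',b)
```

```text
(no output)
```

View pics/ca.png

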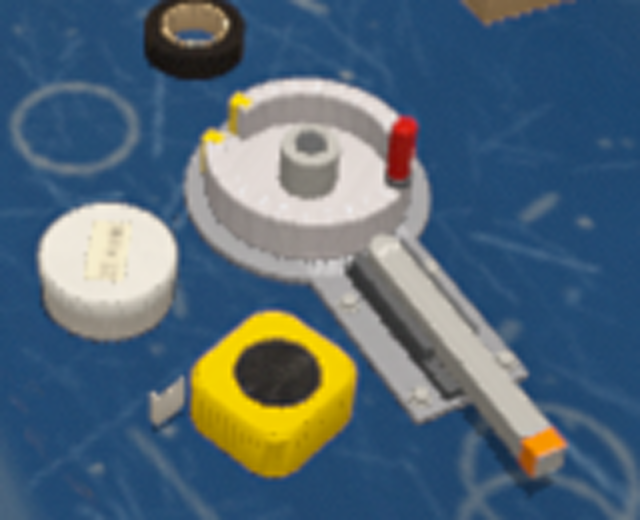

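View pics/cb.png

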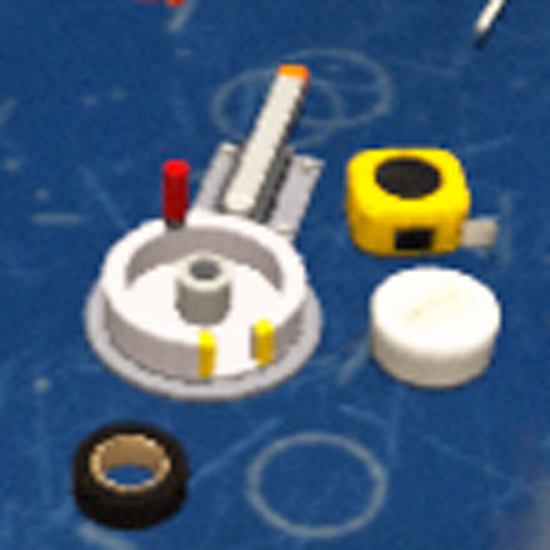

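Run:
```python
from h import *
A=lambda x,y:('scene0',(x/4+240-.375,y/4+215-.375)); B=lambda x,y:('side0',(x/5+250-.4,y/5+140-.4))
def show(n,a,b,z):
    print(n,tri(A(*a),B(*b)).round(4),atz(*A(*a),z).round(4),atz(*B(*b),z).round(4))
show('hub',(311,142),(206,267),.04)
show('pegtop',(404,121),(176,164),.074)
show('pegbot',(398,183),(176,222),.034)
show('slot_l',(213,138),(207,335),.034); show('slot_r',(240,100),(263,324),.034)
show('nose top',(380,240),(238,205),.030)
show('tail top',(553,436),(293,69),.030)
show('tin',(108,245),(435,305),.031); show('tm',(273,370),(408,178),.033); show('tape',(193,25),(131,468),.019)
```

```text
hub [ 0.5428 -0.0225  0.0411] [ 0.5437 -0.0214  0.04  ] [ 0.543  -0.0237  0.04  ]
pegtop [ 0.5742 -0.0597  0.0767] [ 0.5761 -0.0571  0.074 ] [ 0.5751 -0.0628  0.074 ]
pegbot [ 0.5741 -0.0613  0.0346] [ 0.5748 -0.0607  0.034 ] [ 0.574  -0.0618  0.034 ]
slot_l [0.517  0.0186 0.0254] [0.5001 0.0068 0.034 ] [0.5264 0.0224 0.034 ]
slot_r [0.5079 0.0126 0.0471] [0.5261 0.0287 0.034 ] [0.5012 0.0035 0.034 ]
nose top [ 0.5473 -0.0915  0.032 ] [ 0.5489 -0.0898  0.03  ] [ 0.5476 -0.0937  0.03  ]
tail top [ 0.5593 -0.2311  0.0335] [ 0.5635 -0.2285  0.03  ] [ 0.5586 -0.2345  0.03  ]
tin [ 0.4193 -0.0442  0.0341] [ 0.4207 -0.0414  0.031 ] [ 0.4195 -0.0476  0.031 ]
tm [ 0.4614 -0.1475  0.034 ] [ 0.4614 -0.1468  0.033 ] [ 0.4621 -0.149   0.033 ]
tape [0.5357 0.1142 0.0178] [0.5358 0.1131 0.019 ] [0.5345 0.1156 0.019 ]
```

Triangulated heights agree with the text: hub 41 mm, peg top 77 mm, bar top 32 mm. The peg radius is 50 mm, as it should be. The peg is at about -50°, the channel at about -85°, so the peg must turn about +145°. Next I compute the approach moves.

```bash
cat >> h.py <<'E'
HUB=np.array([.543,-.0225]); 
def go(*wps):
    o=telemetry.get_obs(); p=o['tcp_pos']; r=R.from_rotvec(o['orientation'])
    x=r.as_matrix()[:,0]; print('tcp',p.round(4),'yaw',np.degrees(np.arctan2(x[1],x[0])).round(1),'tilt',r.as_matrix()[2,2].round(4))
    print('j',o['joints'].round(2),'t',o['clock'],'F',o['contact_force'].round(1))
    rows=[]
    for X,Y,Z,yaw in wps:
        t=np.radians(yaw);c,s=np.cos(t),np.sin(t)
        T=R.from_matrix(np.array([[c,s,0],[s,-c,0],[0,0,-1.]]))
        sh=r.inv().apply(np.array([X,Y,Z])-p)/.25; tn=(r.inv()*T).as_rotvec()/np.pi
        rows.append([sh.round(3).tolist(),tn.round(3).tolist()])
    print(json.dumps(rows))
def arc(phi,d=.018,z=.071,r=.0495):
    t=np.radians(phi);return (HUB[0]+r*np.cos(t)+d*np.sin(t),HUB[1]+r*np.sin(t)-d*np.cos(t),z,phi+90)
E
python3 -c "
from h import *
go((.38,.45,.256,130),(.5,.2,.256,80))"
```

```text
tcp [0.1504 0.6576 0.2556] yaw 167.1 tilt -1.0
j [-1.45  0.48  0.02  1.56 -0.01  1.11 -0.08] t 0.15 F [ 0.1 -0.6 -0.4]
[[[-1.08, -0.605, -0.001], [-0.0, 0.0, 0.206]], [[-1.771, -1.473, 0.0], [-0.0, 0.0, 0.484]]]
```

apply_moves --rows '[[[-0.2,-0.11,0],[0,0,0.04]],[[-0.4,-0.22,0],[0,0,0.08]],[[-0.6,-0.34,0],[0,0,0.12]],[[-0.8,-0.45,0],[0,0,0.16]],[[-1,-0.56,0],[0,0,0.2]],[[-1,-0.56,0],[0,0,0.2]]]' --jaw -1

```text
clock: 0.9
tcp_pos: [0.3677, 0.4612, 0.2564]
orientation: [1.313, 2.851, -0.001]
contact_force: [-0.1, -0.4, 0.6]
grip_width: -0.0003
gripper_force: 0.0
```

```bash
python3 -c "
from h import *
go((.48,.25,.256,90),(.56,-.08,.25,40))"
```

```text
tcp [0.3677 0.4612 0.2564] yaw 130.5 tilt -1.0
j [-1.19  0.34  0.23  1.78 -0.09  1.03 -0.22] t 0.9 F [-0.1 -0.4  0.6]
[[[-0.934, -0.208, 0.004], [0.0, 0.001, 0.225]], [[-2.145, -0.822, 0.031], [0.001, 0.001, 0.503]]]
```

apply_moves --rows '[[[-0.23,-0.05,0],[0,0,0.055]],[[-0.46,-0.1,0],[0,0,0.11]],[[-0.7,-0.15,0],[0,0,0.165]],[[-0.93,-0.2,0],[0,0,0.22]],[[-0.93,-0.2,0],[0,0,0.22]],[[-0.93,-0.2,0],[0,0,0.22]]]'

```text
clock: 1.65
tcp_pos: [0.4775, 0.259, 0.2561]
orientation: [-2.189, -2.253, 0.0]
contact_force: [-0.4, 0.1, -0.4]
grip_width: 0.0
gripper_force: 0.0
```

```bash
python3 -c "
from h import *
go((.52,.08,.256,65),(.545,-.08,.25,40))"
```

```text
tcp [0.4775 0.259  0.2561] yaw 91.7 tilt -1.0
j [-0.98  0.27  0.45  1.9  -0.14  1.   -0.44] t 1.65 F [-0.4  0.1 -0.4]
[[[-0.72, 0.149, 0.0], [-0.0, -0.0, 0.148]], [[-1.363, 0.231, 0.024], [-0.0, -0.0, 0.287]]]
```

apply_moves --rows '[[[-0.2,0.04,0],[0,0,0.04]],[[-0.4,0.08,0],[0,0,0.08]],[[-0.6,0.12,0],[0,0,0.12]],[[-0.8,0.16,0],[0,0,0.16]],[[-0.9,0.18,0],[0,0,0.18]],[[-0.9,0.18,0],[0,0,0.18]]]'

```text
clock: 2.4
tcp_pos: [0.5293, 0.0342, 0.2562]
orientation: [-2.732, -1.55, 0.0]
contact_force: [0.0, 1.0, 0.8]
grip_width: -0.0002
gripper_force: 0.0
```

```bash
python3 -c "
from h import *
take('wrist','w1')
go((.5,-.06,.25,40))"
```

```text
tcp [0.5291 0.0358 0.256 ] yaw 59.3 tilt -1.0
j [-0.73  0.27  0.66  1.93 -0.2   1.   -0.52] t 2.45 F [ 0.3  0.5 -0.2]
[[[-0.389, 0.095, 0.024], [-0.0, -0.0, 0.107]]]
```

View pics/w1.png

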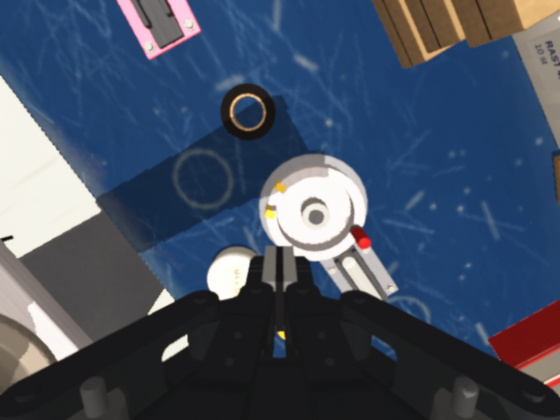

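The wrist view shows the hub top at (316,212), the peg top at (365,242) and yellow slot edges at (281,187) and (271,213). I check these against the earlier measurements.

```bash
python3 -c "
from h import *
for n,uv,z in [('hub',(316,211),.04),('peg',(365,242),.074),('sl',(281,187),.034),('sr',(271,213.),.034),('nose',(347,262),.03),('plate end',(390,293),.014)]: print(n,atz('w1',uv,z).round(4))
S=tri(('scene0',(240+311/4-.375,215+142/4-.375)),('side0',(250+206/5-.4,140+267/5-.4)),('w1',(316,211)));print(S)
S=tri(('scene0',(240+404/4-.375,215+121/4-.375)),('side0',(250+176/5-.4,140+164/5-.4)),('w1',(365,242)));print(S)
go((.552,-.080,.2,40),(.552,-.080,.071,40))"
```

```text
hub [ 0.5466 -0.015   0.04  ]
peg [ 0.5754 -0.0585  0.074 ]
sl [0.5267 0.0268 0.034 ]
sr [0.5017 0.0069 0.034 ]
nose [ 0.547  -0.0931  0.03  ]
plate end [ 0.5735 -0.1697  0.014 ]
[ 0.54444709 -0.01914738  0.03951472]
[ 0.57470656 -0.05867508  0.07608795]
tcp [0.5291 0.0358 0.256 ] yaw 59.3 tilt -1.0
j [-0.73  0.27  0.66  1.93 -0.2   1.   -0.52] t 2.45 F [ 0.3  0.5 -0.2]
[[[-0.351, 0.315, 0.224], [-0.0, -0.0, 0.107]], [[-0.352, 0.316, 0.74], [-0.0, -0.0, 0.107]]]
```

apply_moves --rows '[[[-0.18,0.16,0.11],[0,0,0.05]],[[-0.35,0.316,0.22],[0,0,0.107]],[[-0.35,0.316,0.4],[0,0,0.107]],[[-0.35,0.316,0.58],[0,0,0.107]],[[-0.35,0.316,0.74],[0,0,0.107]],[[-0.35,0.316,0.74],[0,0,0.107]],[[-0.35,0.316,0.74],[0,0,0.107]]]'

```text
clock: 3.32
tcp_pos: [0.5531, -0.0803, 0.0723]
orientation: [-2.952, -1.074, -0.002]
contact_force: [0.4, -0.5, 0.1]
grip_width: -0.0001
gripper_force: 0.0
```

```bash
sed -i 's/^HUB=.*/HUB=np.array([.544,-.021])/' h.py; python3 -c "
from h import *
go(*[arc(a) for a in range(-50,25,8)])"
```

```text
tcp [ 0.5531 -0.0803  0.0723] yaw 40.0 tilt -1.0
j [-0.4   0.61  0.57  2.   -0.52  0.68 -0.37] t 3.325 F [ 0.4 -0.5  0.1]
[[[0.053, -0.007, 0.005], [0.0, -0.0, -0.0]], [[0.081, 0.001, 0.005], [0.0, -0.0, -0.044]], [[0.11, 0.005, 0.005], [0.0, -0.0, -0.089]], [[0.139, 0.005, 0.005], [0.0, -0.0, -0.133]], [[0.169, 0.001, 0.005], [0.0, -0.0, -0.178]], [[0.197, -0.007, 0.005], [0.0, -0.0, -0.222]], [[0.224, -0.019, 0.005], [0.0, -0.0, -0.267]], [[0.249, -0.035, 0.005], [0.0, -0.0, -0.311]], [[0.271, -0.053, 0.005], [0.0, -0.0, -0.356]], [[0.291, -0.075, 0.006], [0.0, -0.0, -0.4]]]
```

apply_moves --rows '[[[0.053,-0.007,0.005],[0,0,0]],[[0.081,0.001,0.005],[0,0,-0.044]],[[0.11,0.005,0.005],[0,0,-0.089]],[[0.139,0.005,0.005],[0,0,-0.133]],[[0.169,0.001,0.005],[0,0,-0.178]],[[0.197,-0.007,0.005],[0,0,-0.222]],[[0.224,-0.019,0.005],[0,0,-0.267]],[[0.249,-0.035,0.005],[0,0,-0.311]],[[0.271,-0.053,0.005],[0,0,-0.356]],[[0.291,-0.075,0.005],[0,0,-0.4]]]'

```text
clock: 4.58
tcp_pos: [0.5972, -0.0202, 0.0715]
orientation: [1.752, 2.605, 0.001]
contact_force: [-0.6, -2.4, -0.3]
grip_width: -0.0002
gripper_force: 0.8
```

```bash
python3 -c "
from h import *
take('scene','s2')
go(*[arc(a) for a in range(22,87,8)])
a=cv2.imread('pics/s2.png')[200:345,230:400];b=cv2.resize(a,None,fx=4,fy=4,interpolation=2);cv2.imwrite('pics/s2c.png',b)
"
```

```text
tcp [ 0.5973 -0.0188  0.0715] yaw 112.5 tilt -1.0
j [-0.25  0.59  0.24  1.9  -0.21  0.68  0.51] t 4.625 F [-0.4 -1.1  0.1]
[[[-0.0, -0.003, 0.002], [0.001, 0.0, 0.003]], [[0.028, 0.005, 0.002], [0.001, 0.0, -0.042]], [[0.057, 0.01, 0.002], [0.001, 0.0, -0.086]], [[0.086, 0.01, 0.002], [0.001, 0.0, -0.131]], [[0.116, 0.006, 0.002], [0.001, 0.0, -0.175]], [[0.144, -0.002, 0.002], [0.001, 0.0, -0.219]], [[0.171, -0.013, 0.002], [0.001, 0.001, -0.264]], [[0.196, -0.029, 0.002], [0.001, 0.001, -0.308]], [[0.219, -0.048, 0.002], [0.001, 0.001, -0.353]]]
```

View pics/s2c.png

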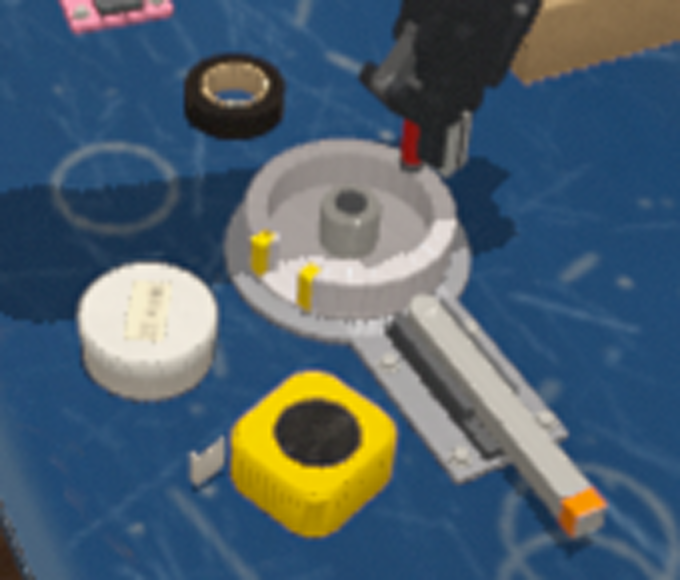

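The peg is moving as planned: in this crop it is at (411,145), the slot is at (285,270), and the bystanders haven't moved. I continue.

apply_moves --rows '[[[0.028,0.005,0.002],[0,0,-0.042]],[[0.057,0.01,0.002],[0,0,-0.086]],[[0.086,0.01,0.002],[0,0,-0.131]],[[0.116,0.006,0.002],[0,0,-0.175]],[[0.144,-0.002,0.002],[0,0,-0.219]],[[0.171,-0.013,0.002],[0,0,-0.264]],[[0.196,-0.029,0.002],[0,0,-0.308]],[[0.219,-0.048,0.002],[0,0,-0.353]],[[0.219,-0.048,0.002],[0,0,-0.353]]]'

```text
clock: 5.75
tcp_pos: [0.5654, 0.0266, 0.0707]
orientation: [0.129, 3.137, 0.001]
contact_force: [-0.2, 0.0, -0.6]
grip_width: 0.0
gripper_force: 0.2
```

```bash
python3 -c "
from h import *
take('scene','s3');take('side','d3')
go(*[arc(a) for a in (90,92,94,95,96)])
a=cv2.imread('pics/s3.png')[210:350,270:400];b=cv2.imread('pics/d3.png')[140:230,255:335]
a=cv2.resize(a,(520,560),interpolation=2);b=cv2.resize(b,(280,315),interpolation=2)
c=np.zeros((560,800,3),np.uint8);c[:,:520]=a;c[:315,520:]=b;cv2.imwrite('pics/c3.png',c)
"
```

```text
tcp [0.5653 0.0261 0.0703] yaw 175.2 tilt -1.0
j [-0.12  0.54 -0.05  1.96  0.04  0.64  1.29] t 5.85 F [1.7 0.4 0.4]
[[[0.014, 0.009, -0.003], [0.0, 0.001, -0.027]], [[0.021, 0.01, -0.003], [0.0, 0.001, -0.038]], [[0.028, 0.012, -0.003], [0.0, 0.001, -0.049]], [[0.032, 0.013, -0.003], [0.0, 0.001, -0.055]], [[0.036, 0.013, -0.003], [0.0, 0.001, -0.06]]]
```

View pics/c3.png

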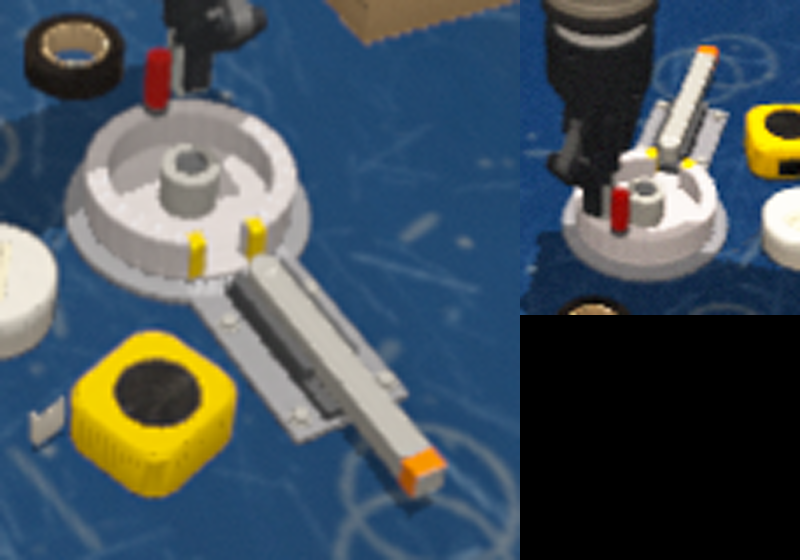

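```bash
python3 -c "
from h import *
A=lambda x,y:('s3',(x/4+270-.375,y/4+210-.375)); B=lambda x,y:('d3',((x-520)/3.5+255-.36,y/3.5+140-.36))
P=lambda f,x,y,z:atz(*f(x,y),z)[:2]
ang=lambda v:np.degrees(np.arctan2(v[1],v[0])).round(1)
for n,f,h,p,a,b,t,no in(('A',A,(189,160),(158,54),(197,236),(255,221),(425,458),(262,262)),('B',B,(646,188),(620,191),(652,153),(688,162),(706,51),(671,156))):
    H=P(f,*h,.04);pg=P(f,*p,.074);s=(P(f,*a,.034)+P(f,*b,.034))/2;T=P(f,*t,.03);N=P(f,*no,.03)
    print(n,'hub',H,'peg',pg,ang(pg-H),'slot',s,ang(s-H),'peg-slot',ang(s-pg),'tail',T,ang(T-H),'nose',N,ang(T-N))
b1=P(A,302,415,.014);b2=P(A,387,380,.014);b0=P(A,229,321,.014);print(b1,b2,b0,'ch',ang(b1-b0), (b1+b2)/2, ang((b1+b2)/2-HUB))
"
```

```text
A hub [ 0.54338018 -0.01961696] peg [0.54685848 0.02891557] 85.9 slot [ 0.5413074 -0.0668545] -92.5 peg-slot -93.3 tail [ 0.55955186 -0.22807644] -85.6 nose [ 0.54920752 -0.09139925] -85.7
B hub [ 0.54295044 -0.02208792] peg [0.54751004 0.0264955 ] 84.6 slot [ 0.5395736  -0.07177304] -93.9 peg-slot -94.6 tail [ 0.55846052 -0.22986992] -85.7 nose [ 0.54080135 -0.07864594] -83.3
[ 0.52786798 -0.17380915] [ 0.57646563 -0.17099371] [ 0.52330559 -0.10774183] ch -86.0 [ 0.5521668  -0.17240143] -86.9
```

The slot faces about -93.8° and the channel about -85.8°, so 8° remain.

apply_moves --rows '[[[0.014,0.009,-0.003],[0,0,-0.027]],[[0.029,0.012,-0.003],[0,0,-0.05]],[[0.029,0.012,-0.003],[0,0,-0.05]],[[0.029,0.012,-0.003],[0,0,-0.05]]]'

```text
clock: 6.35
tcp_pos: [0.5578, 0.0293, 0.0705]
orientation: [-0.116, 3.139, -0.0]
contact_force: [0.9, 0.1, 0.8]
grip_width: -0.0002
gripper_force: 0.5
```

```bash
python3 -c "
from h import *
go((.60,.03,.08,180),(.60,.03,.2,170))
"
```

```text
tcp [0.5578 0.0293 0.0705] yaw -175.8 tilt -1.0
j [-0.09  0.54 -0.09  1.97  0.08  0.64  1.41] t 6.35 F [0.9 0.1 0.8]
[[[-0.169, -0.01, -0.038], [-0.0, 0.0, 0.024]], [[-0.169, -0.01, -0.518], [-0.0, 0.0, 0.079]]]
```

apply_moves --rows '[[[-0.08,0,0],[0,0,0]],[[-0.16,0,-0.04],[0,0,0.02]],[[-0.16,0,-0.25],[0,0,0.06]],[[-0.16,0,-0.45],[0,0,0.11]],[[-0.16,0.2,-0.5],[0,0,0.17]],[[-0.16,0.4,-0.5],[0,0,0.22]],[[-0.16,0.6,-0.5],[0,0,0.28]],[[-0.16,0.8,-0.5],[0,0,0.33]],[[-0.16,0.95,-0.5],[0,0,0.39]],[[-0.16,0.95,-0.5],[0,0,0.44]]]'

```text
clock: 7.6
tcp_pos: [0.5772, 0.2743, 0.1947]
orientation: [-1.908, -2.493, -0.001]
contact_force: [-0.3, -1.2, -0.4]
grip_width: 0.0002
gripper_force: 0.0
```

```bash
python3 -c "
from h import *
go((.563,-.275,.15,94.2))
"
```

```text
tcp [0.5772 0.2743 0.1947] yaw 105.2 tilt -1.0
j [-0.67  0.48  0.18  1.71 -0.1   0.96 -0.19] t 7.6 F [-0.3 -1.2 -0.4]
[[[-2.106, -0.629, 0.175], [-0.0, -0.001, 0.061]]]
```

I moved towards +y instead of -y, which did no harm and leaves the view clear. I check the alignment from here.

```bash
python3 -c "
from h import *
take('scene','s4');take('side','d4')
a=cv2.imread('pics/s4.png')[210:350,270:400];b=cv2.imread('pics/d4.png')[140:230,255:335]
a=cv2.resize(a,(520,560),interpolation=2);b=cv2.resize(b,(280,315),interpolation=2)
c=np.zeros((560,800,3),np.uint8);c[:,:520]=a;c[:315,520:]=b;cv2.imwrite('pics/c4.png',c)
"
```

```text
(no output)
```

View pics/c4.png

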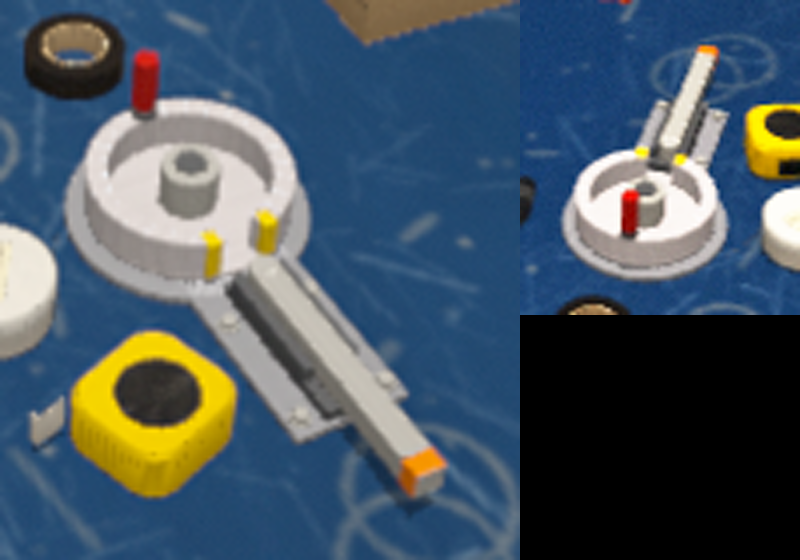

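```bash
python3 -c "
from h import *
A=lambda x,y:('s4',(x/4+270-.375,y/4+210-.375)); B=lambda x,y:('d4',((x-520)/3.5+255-.36,y/3.5+140-.36))
P=lambda f,x,y,z:atz(*f(x,y),z)[:2]
ang=lambda v:np.degrees(np.arctan2(v[1],v[0])).round(1)
for n,f,h,p,a,b,t in(('A',A,(189,160),(146,55),(211,237),(266,214),(425,458)),('B',B,(648,188),(630,193),(642,152),(679,160),(706,51))):
    H=P(f,*h,.04);pg=P(f,*p,.074);s=(P(f,*a,.034)+P(f,*b,.034))/2;T=P(f,*t,.03)
    print(n,'hub',H,'peg',pg,ang(pg-H),'slot',s,ang(s-H),'peg-slot',ang(s-pg),'tail',T,ang(T-H))
"
```

```text
A hub [ 0.54338018 -0.01961696] peg [0.54055668 0.03059688] 93.2 slot [ 0.54826323 -0.06737874] -84.2 peg-slot -85.5 tail [ 0.55955186 -0.22807644] -85.6
B hub [ 0.54148991 -0.02264124] peg [0.53978634 0.02602669] 92.0 slot [ 0.547346  -0.0708769] -83.1 peg-slot -85.5 tail [ 0.55846052 -0.22986992] -85.3
```

Peg-to-slot direction is -85.5° and the bar is at -85.6°, so the slot is aligned. Now I go behind the orange end.

apply_moves --rows '[[[-0.23,-0.07,0],[0,0,0.03]],[[-0.46,-0.13,0],[0,0,0.06]],[[-0.7,-0.2,0],[0,0,0.06]],[[-0.93,-0.27,0],[0,0,0.06]],[[-1,-0.29,0],[0,0,0.06]],[[-1,-0.29,0],[0,0,0.06]]]'

```text
clock: 8.45
tcp_pos: [0.5744, 0.0071, 0.1954]
orientation: [-2.137, -2.302, 0.0]
contact_force: [-0.1, 0.5, -0.4]
grip_width: 0.0
gripper_force: 0.0
```

```bash
python3 -c "
from h import *
go((.5636,-.282,.195,94.4))
"
```

```text
tcp [0.5744 0.0071 0.1954] yaw 94.3 tilt -1.0
j [-0.34  0.39  0.28  1.88 -0.13  0.9   0.08] t 8.45 F [-0.1  0.5 -0.4]
[[[-1.15, -0.129, 0.002], [-0.0, 0.0, -0.001]]]
```

apply_moves --rows '[[[-0.24,-0.03,0],[0,0,0]],[[-0.48,-0.06,0],[0,0,0]],[[-0.72,-0.09,0],[0,0,0]],[[-0.96,-0.12,0],[0,0,0]],[[-1,-0.13,0],[0,0,0]],[[-1,-0.13,0],[0,0,0]],[[-1,-0.13,0],[0,0,0]]]'

```text
clock: 9.32
tcp_pos: [0.5624, -0.2395, 0.195]
orientation: [-2.129, -2.309, -0.002]
contact_force: [0.8, 1.3, 0.7]
grip_width: -0.0005
gripper_force: 0.0
```

```bash
python3 -c "
from h import *
go((.564,-.285,.195,94.4),(.564,-.285,.038,94.4))
"
```

```text
tcp [ 0.5624 -0.2395  0.195 ] yaw 94.7 tilt -1.0
j [ 0.05  0.45  0.34  1.79 -0.18  0.93  0.54] t 9.325 F [0.8 1.3 0.7]
[[[-0.182, -0.008, -0.0], [0.0, -0.001, 0.001]], [[-0.183, -0.008, 0.628], [0.0, -0.001, 0.001]]]
```

apply_moves --rows '[[[-0.183,-0.008,0],[0,0,0]],[[-0.183,-0.008,0.2],[0,0,0]],[[-0.183,-0.008,0.4],[0,0,0]],[[-0.183,-0.008,0.56],[0,0,0]],[[-0.183,-0.008,0.63],[0,0,0]],[[-0.183,-0.008,0.63],[0,0,0]],[[-0.183,-0.008,0.63],[0,0,0]]]'

```text
clock: 10.2
tcp_pos: [0.5643, -0.2887, 0.0395]
orientation: [2.132, 2.304, 0.002]
contact_force: [0.2, 0.3, 0.2]
grip_width: -0.0001
gripper_force: 0.0
```

```bash
python3 -c "
from h import *
take('side','d5');take('scene','s5')
d=np.radians(-85.6);u=np.array([np.cos(d),np.sin(d)]);h=np.array([.5435,-.021])
go(*[(*(h+u*r),.038,94.4) for r in (.24,.2305,.22,.21,.2,.19,.185,.18,.177)])
a=cv2.imread('pics/s5.png')[210:350,270:400];b=cv2.imread('pics/d5.png')[140:230,255:335]
a=cv2.resize(a,(520,560),interpolation=2);b=cv2.resize(b,(280,315),interpolation=2)
c=np.zeros((560,800,3),np.uint8);c[:,:520]=a;c[:315,520:]=b;cv2.imwrite('pics/c5.png',c)
"
```

```text
tcp [ 0.5641 -0.289   0.0396] yaw 94.4 tilt -1.0
j [ 0.18  0.69  0.27  1.82 -0.28  0.67  0.68] t 10.3 F [ 1.  -0.  -0.1]
[[[0.115, 0.0, 0.006], [0.001, 0.0, 0.0]], [[0.153, 0.0, 0.006], [0.001, 0.0, 0.0]], [[0.195, 0.0, 0.006], [0.001, 0.0, 0.0]], [[0.235, 0.0, 0.006], [0.001, 0.0, 0.0]], [[0.275, 0.0, 0.006], [0.001, 0.0, 0.0]], [[0.315, 0.0, 0.006], [0.001, 0.0, 0.0]], [[0.335, 0.0, 0.006], [0.001, 0.0, 0.0]], [[0.355, 0.0, 0.006], [0.001, 0.0, 0.0]], [[0.367, 0.0, 0.006], [0.001, 0.0, 0.0]]]
```

View pics/c5.png

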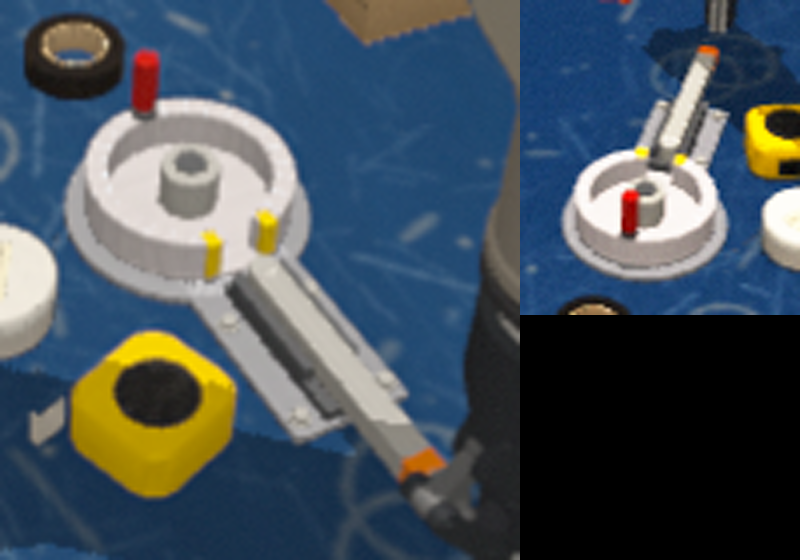

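The fingers stand on the bar's axis just behind the orange end. Pushing.

apply_moves --rows '[[[0.08,0,0.005],[0,0,0]],[[0.13,0,0.005],[0,0,0]],[[0.165,0,0.005],[0,0,0]],[[0.2,0,0.005],[0,0,0]],[[0.235,0,0.005],[0,0,0]],[[0.265,0,0.005],[0,0,0]],[[0.295,0,0.005],[0,0,0]],[[0.32,0,0.005],[0,0,0]],[[0.335,0,0.005],[0,0,0]],[[0.335,0,0.005],[0,0,0]]]'

```text
clock: 11.55
tcp_pos: [0.5564, -0.2043, 0.0364]
orientation: [-2.133, -2.305, -0.0]
contact_force: [0.2, -0.6, 0.5]
grip_width: 0.0004
gripper_force: 0.0
```

```bash
python3 -c "
from h import *
d=np.radians(-85.6);u=np.array([np.cos(d),np.sin(d)]);h=np.array([.5435,-.021])
go(*[(*(h+u*r),.038,94.4) for r in (.177,.175)])
print((telemetry.get_obs()['tcp_pos'][:2]-h)@u)"
```

```text
tcp [ 0.5564 -0.2043  0.0364] yaw 94.4 tilt -1.0
j [ 0.04  0.65  0.27  1.92 -0.28  0.62  0.57] t 11.55 F [ 0.2 -0.6  0.5]
[[[0.027, 0.005, -0.006], [-0.0, -0.0, 0.0]], [[0.035, 0.005, -0.006], [-0.0, -0.0, 0.0]]]
0.18374026706700594
```

apply_moves --rows '[[[0.01,0,0],[0,0,0]],[[0.016,0,0],[0,0,0]],[[0.022,0,0],[0,0,0]],[[0.026,0,0],[0,0,0]],[[0.026,0,0],[0,0,0]],[[0.026,0,0],[0,0,0]]]'

```text
clock: 12.3
tcp_pos: [0.5561, -0.1987, 0.0367]
orientation: [2.134, 2.305, 0.0]
contact_force: [0.0, -3.0, 2.0]
grip_width: 0.0004
gripper_force: 1.2
```

apply_moves --rows '[[[0.005,0,0],[0,0,0]],[[0.01,0,0],[0,0,0]],[[0.01,0,0],[0,0,0]],[[0.01,0,0],[0,0,0]]]'

```text
clock: 12.8
tcp_pos: [0.556, -0.1978, 0.0368]
orientation: [2.134, 2.302, -0.001]
contact_force: [0.4, -6.0, 0.2]
grip_width: 0.0003
gripper_force: 3.2
```

apply_moves --rows '[[[0.008,0,0],[0,0,0]],[[0.016,0,0],[0,0,0]],[[0.016,0,0],[0,0,0]],[[0.016,0,0],[0,0,0]]]'

```text
clock: 13.3
tcp_pos: [0.5556, -0.1976, 0.0371]
orientation: [2.134, 2.296, -0.005]
contact_force: [1.7, -14.3, -1.5]
grip_width: -0.0002
gripper_force: 7.3
```

The bar stopped firmly: tool at r ≈ 177 mm, so the tail is at about 166 mm, with 14 N. I back off and check.

apply_moves --rows '[[[-0.06,0,0],[0,0,0]],[[-0.16,0,0],[0,0,0]],[[-0.3,0,0],[0,0,0]],[[-0.3,0,-0.2],[0,0,0]],[[-0.3,0,-0.4],[0,0,0]],[[-0.3,0,-0.6],[0,0,0]],[[-0.4,0,-0.7],[0,0,0]],[[-0.4,0,-0.7],[0,0,0]]]'

```text
clock: 14.3
tcp_pos: [0.5637, -0.2936, 0.2137]
orientation: [2.134, 2.3, 0.002]
contact_force: [-0.0, -0.6, -0.9]
grip_width: -0.0001
gripper_force: 0.0
```

```bash
python3 -c "
from h import *
take('side','d6');take('scene','s6');go()
a=cv2.imread('pics/s6.png')[210:350,270:400];b=cv2.imread('pics/d6.png')[140:230,255:335]
a=cv2.resize(a,(520,560),interpolation=2);b=cv2.resize(b,(280,315),interpolation=2)
c=np.zeros((560,800,3),np.uint8);c[:,:520]=a;c[:315,520:]=b;cv2.imwrite('pics/c6.png',c)
"
```

```text
tcp [ 0.5627 -0.2906  0.2104] yaw 94.4 tilt -1.0
j [ 0.11  0.47  0.36  1.72 -0.19  0.98  0.62] t 14.4 F [ 0.7  0.1 -0.4]
[]
```

View pics/c6.png

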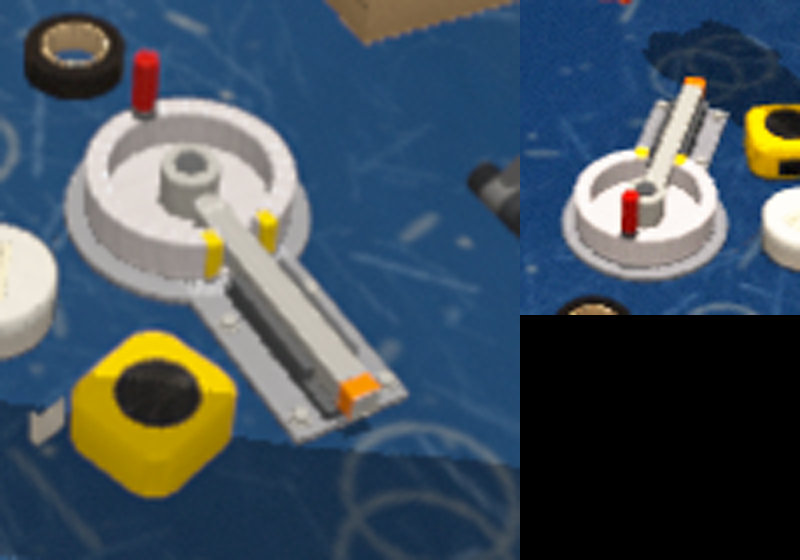

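The bar runs through the slot with its nose touching the hub at (208,205). The orange end is at (360,393), the fingers are clear and the bystanders haven't moved.

```bash
python3 -c "
from h import *
print(job.hand_in())"
```

```text
the job is handed in; nothing more can be done
None
```

The job is handed in: the slot faces the bar, the bar is pushed through it and home against the hub, the fingers are clear, and the tape measure, tin and roll of tape are where they were.

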